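# Zero the seed sower's feed dial, back it off three clicks and lock it

### The job

Set the bench seed sower for sowing: turn the feed dial clockwise until it is gently but firmly against its stop, turn it back exactly three clicks and let go, then flip the lock lever fully over, away from the sower's front edge. Feel for the stop and do not force the dial against it, and leave the bottle, the pot and the dibber where they are.

Things in the scene. Friction and masses are not known exactly. Their poses are not given: they have to be found in the camera images.
- sower: Seed sower, fixed on the table: grey case 160 (x) by 330 (y) by 55 mm high; clear round hopper 104 mm wide, 159 mm above the table, at y +108; black feed dial at y -15; lock lever at y -125 mm (all at x 0). Origin: centre of its underside, on the table, z up; its front (chute, steel strip) faces its -x. It may stand turned by up to 0.35 rad.
- dial_grip (a point): On the dial's vertical axis, 92 mm above the table, where to grip; turns with the dial. Its x runs along the grip, a black bar 52 mm long (x), 14 mm thick (y), from 69 to 99 mm above the table, on a 58 mm disc whose top is 69 mm up. A white stripe marks the bar's -x half; the disc's 24 white ticks are one click (15 degrees) apart. The bar may point any way.
- dial_foot (a point): Fixed point of the sower at the dial's axis, on the case, 55 mm above the table. The dial's stop lies clockwise from above (yaw decreasing), 2 to 5 clicks away at the start; its place differs from unit to unit, no mark or direction tells it: feel for it. A click is 0.262 rad; the dial settles of itself in each click, passing on takes about 0.05 N m.
- stop_level (a point): Point on the dial's axis, 20 mm above the table, level with the hidden stop inside. The stop is rigid, met 0.03 rad past the rest of click 0 (click 3 rests 0.815 rad back from hard contact). Holding 0.15 to 0.35 N m against it for half a second is firm enough; over 0.6 N m forces it.
- pin_top (a point): Centre of the top of the brass gauge pin (10 mm thick, upright, on the case at x -60, y -15 mm of the sower) that shows the feed opening. The dial moves it: 65.0 mm above the table at click 0, 0.6 mm higher for every click, too fine for a single measurement. Not to be pushed.
- lock_tip (a point): Centre of the lock lever's black ball, 26 mm wide, 45 mm from the pivot. The pivot, along the sower's y, is 77 mm above the table at x 0, y -125 mm of the sower, on a dark block 70 (x) by 50 (y) mm whose top is 80 mm up (its round hub 90 mm). At first the ball leans 25 mm to the sower's -x, 114 mm up; it must end 25 mm to +x.
- lock (a joint): Angle of the lock lever, rad: 0 as it leans to the sower's front (-x, unlocked), 1.2 at its far stop towards the sower's +x (locked). It stays where it is left; about 1.5 N at the ball moves it.
- drink: Bystander: closed drink bottle, 62 mm in diameter, 190 mm tall, beside the lever's end of the sower. Origin: centre of its underside.
- pot: Bystander: empty terracotta pot, 80 mm wide, 75 mm tall, beyond the hopper's end of the sower. Origin: centre of its underside.
- dibber: Bystander: dibber lying on the table in front of the sower, 190 mm long along its x, wooden handle 26 mm thick to -x, steel rod 10 mm thick to +x. Origin: on the table under its middle.

How it is judged:
By the outcome, as a careful person would: the job done as asked, in the order asked, and still so for the second after the job is handed in, with the robot touching nothing.
It also fails if it takes over 72 s, if anything falls off the work surface, if the arm or the gripper's body presses on something with over 40 N, if the wrist force passes 120 N, or if a joint passes its speed limit or range.

### The arm

A 6-joint arm with a two-finger parallel gripper is mounted at the origin on the work surface. World frame = base frame: x ahead of the robot, y to its left, z up, the work surface at z = 0. Lengths are in m, angles in rad, forces in N, time in s.
With the tool pointing down it reaches from about 0.35 to 0.925 m from the base axis. Payload 6.4 kg.
Tool frame: the origin (TCP) lies on the centre line of the jaws, within the pads' length; the fingertips stand 25 mm ahead of it and the grasp point (between the pads) lies 6 mm ahead of it; z points along the fingers, x is the direction in which the jaws open and shut, and the axes are right-handed (so a half turn about z gives the same grasp; the last joint's range is limited). The gripper opens to 94 mm and grips with 3 to 60 N. Pads are 16 mm wide; open, the fingers measure 119 mm over their backs; the gripper's body (75 mm by 177 mm) begins 78 mm behind the grasp point.
Start: joints at [-1.388, 0.245, 1.558, -0, 1.339, -0.174], TCP at [0.227, -0.609, 0.23] pointing down, gripper open.
Joint ranges: [-3.13, 3.13], [-1.02, 2.26], [0.13, 2.54], [-0.95, 4.09], [0.21, 2.88], [-2.74, 2.74]. Speed limits (rad/s): [2.57, 2.57, 3.14, 3.14, 3.14, 3.14].

### API

Orientations are given as a unit quaternion [w, x, y, z].
In Python, from bench import ctrl gives the robot as it stands.
- The arm moves only by the tool apply_moves, never from a script. Its argument "steps" is text: rows parted by semicolons, each of 7 numbers parted by spaces: the turn, a rotation vector about the tool's x, y, z in units of 4 degrees (1.0 is 4 degrees), then the shift along the tool's x, y, z in units of 4 cm (1.0 is 4 cm), then the opening in per cent of the stroke, from 0 (shut) to 100 (fully open). In form: wx wy wz x y z gripper; .... A call has exactly 10 rows; each row shifts and turns the commanded pose from where the row before left it, along the tool's axes as they then stand; what a row does not reach is not made up. A row lasts 1/10 s, in which the tool goes at most 50 mm and 8.59 degrees, less where a joint would pass 70% of its speed; a pose out of reach is approached as far as the arm can. A call with a number of a shift or a turn outside -1 to 1 is refused whole. A call with a gripper value outside its range is refused whole. The fingers move at their own pace and stop on an object; "squeeze" is the grip in N (left out, the last holds). Time passes only in rows, so rows that do not move let the fingers close, or fill a call up. It gives the time, the measured TCP pose, the force and the opening at its end, in the units of the state.
- ctrl.state(): the state, without advancing time (a new reading comes with each control period).
- ctrl.read_camera(name): name is "scene" or "top"; returns the picture (400x640x3 uint8, blue, green, red); there is no depth.
- ctrl.camera_model(name): a dict with "camera_matrix" (3x3 intrinsics, pixels), "k1" (the pictures are not rectified: a ray, as slopes to the right and down, at radius r is drawn at 1 + k1 r^2 times it, then the intrinsics apply), "cam_to_world" (4x4, takes a point from camera to world coordinates). Camera axes: x right, y down, z forward; pixel columns grow to the right and rows downward; lengths in m; the calibration is good to about 2 mm. A picture is of the moment at which its call begins. camera_model takes no time and is no camera call.
- ctrl.close_job(): hands the job in, once; it reports no verdict.
The state is a dict: "t": time; "joints": joint angles; "joint_velocities": joint speeds; "effort": joint torques, N m; "tool_pos": TCP position; "tool_rot": TCP orientation; "contact_force": force on the tool from outside, world axes, zero at the start; "torque": the same for the moment, N m; "opening": finger opening in m.
Only numpy, scipy, OpenCV 4.12 (cv2) and the standard library are available. Lean on these libraries where they do the work, as an engineer would, in place of code of your own. Each camera call takes 0.05 s, during which the arm holds its last target.

## Working session

There is one attempt and no reset: what is moved stays moved. The work goes in short steps, Python scripts to look and compute and a tool call to move; the robot and the scene stay as the last step left them, time stands still between calls to the robot, and variables do not carry over. Pictures are saved under pics/ and viewed, and the job is handed in when it is done.

Besides the shell and the picture viewer there is one more tool, called after "Emit:" by a JSON object that holds its "api" and its "payload", one argument or row to a line. apply_moves: Moves the arm, as the interface text tells. Shifts and turns lie within -1 to 1; 1 stands for 4 cm of shift or 4 degrees of turn. Its arguments: {"type":"object","properties":{"steps":{"type":"string"},"squeeze":{"type":"number"}},"required":["steps"]}

```bash
ls; mkdir -p pics
python3 - <<'E'
from bench import ctrl
import cv2
print(ctrl.state())
for n in("scene","top"):
    cv2.imwrite(f"pics/{n}0.png",ctrl.read_camera(n)); print(n,ctrl.camera_model(n))
E
```

```text
pics
{'t': 0.0, 'joints': array([-1.38807364e+00,  2.45769793e-01,  1.55898257e+00, -2.23277901e-05,
        1.33867146e+00, -1.74096722e-01]), 'joint_velocities': array([ 3.69605571e-04, -7.91554189e-04,  2.43808055e-05, -6.25210083e-04,
       -9.56752453e-04, -5.32992081e-04]), 'effort': array([-2.21091564e-04, -4.15834522e+01, -3.14606667e+01,  6.84609194e-02,
        3.31633771e-02, -1.40890584e-04]), 'tool_pos': array([ 0.22694546, -0.60852132,  0.22939053]), 'tool_rot': array([-6.36903378e-04,  8.21370638e-01, -5.70394107e-01, -6.57849157e-04]), 'contact_force': array([ 0.35835046,  0.0909856 , -0.69929173]), 'torque': array([-0.02308378,  0.05154265, -0.00446409]), 'opening': 0.09392443281596145}
scene {'camera_matrix': array([[425.85587349,   0.        , 320.10445506],
       [  0.        , 425.85587349, 198.98085598],
       [  0.        ,   0.        ,   1.        ]]), 'k1': -0.08596997701989281, 'cam_to_world': array([[ 0.53039736,  0.61000951, -0.58869945,  1.07419464],
       [ 0.84760986, -0.39418036,  0.35521737, -0.27246825],
       [-0.01536779, -0.68739381, -0.72612229,  0.74774831],
       [ 0.        ,  0.        ,  0.        ,  1.        ]])}
top {'camera_matrix': array([[432.94873472,   0.        , 310.52705413],
       [  0.        , 432.94873472, 202.33260989],
       [  0.        ,   0.        ,   1.        ]]), 'k1': -0.08628850557449491, 'cam_to_world': array([[ 0.01562421, -0.97786624,  0.20864683,  0.33386217],
       [-0.99986074, -0.01650366, -0.00247471,  0.04098298],
       [ 0.00586337, -0.20857911, -0.97798792,  1.09033693],
       [ 0.        ,  0.        ,  0.        ,  1.        ]])}
```

View pics/scene0.png

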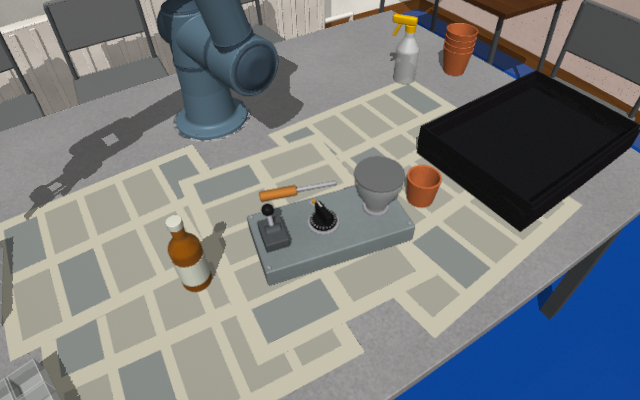

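View pics/top0.png

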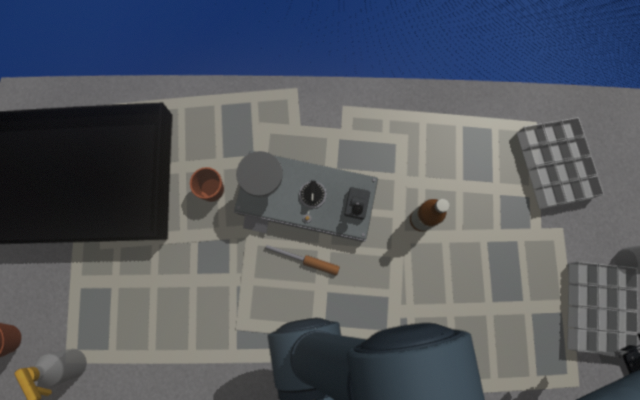

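The scene view shows the sower at about (330,230), with the bottle at (190,255), the pot at (423,185) and the dibber at (297,190). In the top view the dial is at (312,194), the lever ball at (356,209) and the hopper at (260,173). I'll zoom in next.

```bash
cat > h.py <<'E'
import numpy as np, cv2
from bench import ctrl
def ray(n,uv):
    m=ctrl.camera_model(n);K=m["camera_matrix"];T=m["cam_to_world"]
    p=cv2.undistortPoints(np.array([[uv]],float),K,np.array([m["k1"],0,0,0,0.]))[0,0]
    # k1 convention identical to OpenCV
    return T[:3,3],T[:3,:3]@np.array([p[0],p[1],1.])
def onz(n,uv,z):
    o,d=ray(n,uv); return o+d*(z-o[2])/d[2]
def two(a,b):
    (o1,d1),(o2,d2)=ray("scene",a),ray("top",b)
    A=np.stack([d1,-d2],1);s=np.linalg.lstsq(A,o2-o1,rcond=None)[0]
    p,q=o1+s[0]*d1,o2+s[1]*d2
    return (p+q)/2,np.linalg.norm(p-q)
def px(n,P):
    m=ctrl.camera_model(n);T=np.linalg.inv(m["cam_to_world"])
    return cv2.projectPoints(np.array([P],float),cv2.Rodrigues(T[:3,:3])[0],T[:3,3],m["camera_matrix"],np.array([m["k1"],0,0,0,0.]))[0][0,0]
E
python3 - <<'E'
import cv2
a=cv2.imread("pics/top0.png")[140:250,225:395]; cv2.imwrite("pics/topz.png",cv2.resize(a,None,fx=4.6,fy=4.6,interpolation=cv2.INTER_CUBIC))
a=cv2.imread("pics/scene0.png")[150:290,240:450]; cv2.imwrite("pics/scz.png",cv2.resize(a,None,fx=3.8,fy=3.8,interpolation=cv2.INTER_CUBIC))
E
```

```text
(no output)
```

View pics/topz.png

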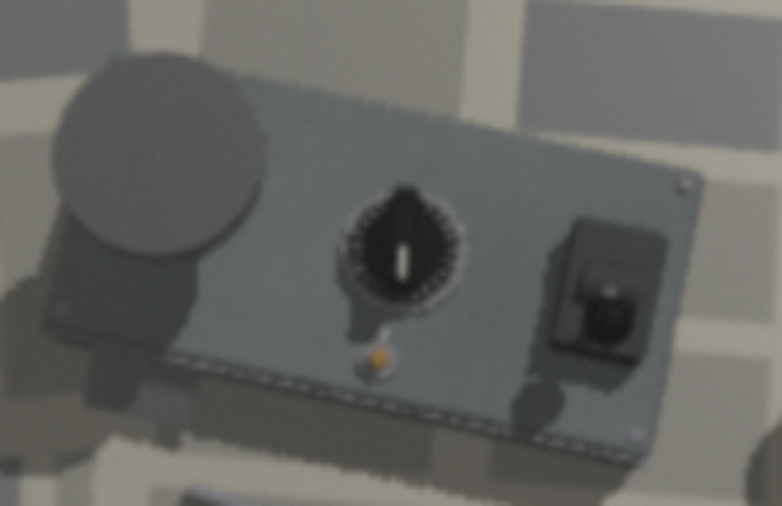

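View pics/scz.png

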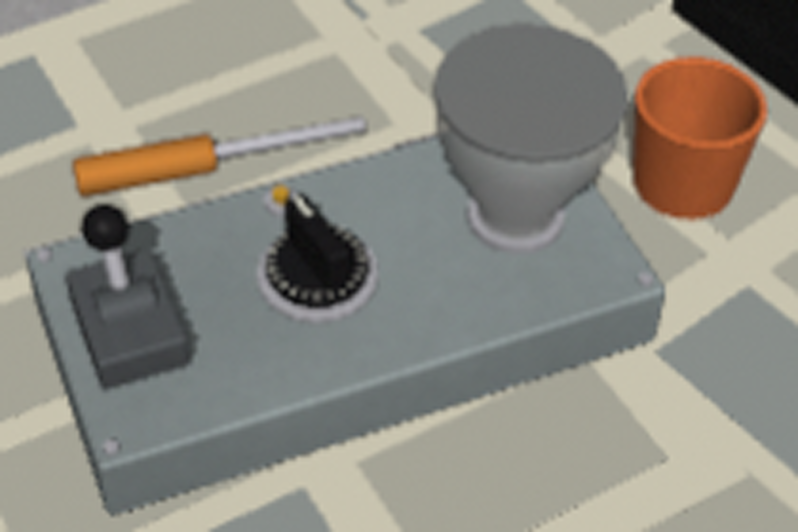

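```bash
cat >> h.py <<'E'
T=lambda x,y:((x+.5)/4.6-.5+225,(y+.5)/4.6-.5+140)
S=lambda x,y:((x+.5)/3.8-.5+240,(y+.5)/3.8-.5+150)
E
python3 - <<'E'
from h import *
np.set_printoptions(precision=4,suppress=True)
print("ball",two(S(104,228),T(607,318)))
print("pin",two(S(281,194),T(379,357)))
C={}
for n,p in dict(br=(703,175),fr=(637,462),fl=(45,322),).items(): C[n]=onz("top",T(*p),.055);print(n,C[n])
for n,p in dict(fr=(30,250),br=(108,462),bl=(661,290)).items(): print("sc",n,onz("scene",S(*p),.055))
print("disc top",onz("top",T(404,250),.066),onz("scene",S(317,270),.066))
print("hopper",onz("top",T(159,154),.159),onz("scene",S(530,90),.159))
print("block",[onz("top",T(*p),.08)[:2] for p in((582,217),(666,237),(640,362),(553,347))])
print("stripe",onz("top",T(402,245),.099),onz("top",T(402,280),.099), onz("scene",S(295,197),.099),onz("scene",S(312,214),.099))
print("screws",onz("top",T(685,184),.055),onz("top",T(637,435),.055),"sc",[onz("scene",S(*p),.055) for p in((44,254),(112,447),(645,278))])
E
```

```text
ball (array([ 0.5285, -0.0678,  0.1151]), np.float64(0.0005825123396973008))
pin (array([0.5163, 0.0467, 0.064 ]), np.float64(0.0009646773623560251))
br [ 0.6202 -0.1268  0.055 ]
fr [ 0.4641 -0.0896  0.055 ]
fl [0.5335 0.2239 0.055 ]
sc fr [ 0.4686 -0.0923  0.055 ]
sc br [ 0.6214 -0.1209  0.055 ]
sc bl [0.6863 0.1907 0.055 ]
disc top [0.5733 0.0341 0.066 ] [0.5781 0.0329 0.066 ]
hopper [0.5974 0.1544 0.159 ] [0.601  0.1533 0.159 ]
block [array([ 0.5893, -0.0587]), array([ 0.5793, -0.1027]), array([ 0.5128, -0.0884]), array([ 0.5199, -0.0435])]
stripe [0.5682 0.0354 0.099 ] [0.5499 0.0351 0.099 ] [0.5511 0.0361 0.099 ] [0.5669 0.0372 0.099 ]
screws [ 0.615 -0.117  0.055] [ 0.4783 -0.0897  0.055 ] sc [array([ 0.4757, -0.0868,  0.055 ]), array([ 0.6143, -0.1149,  0.055 ]), array([0.6747, 0.1889, 0.055 ])]
```

Emit:
{"api": "apply_moves", "payload": {
  "steps": "0 0 0 0 0 -0.5 100;0 0 0 0 0 -0.5 100;0 0 0 0 0 -0.5 100;0 0 0 -0.6 -0.69 0 80;0 0 0 -0.6 -0.69 0 60;0 0 0 -0.6 -0.69 0 55;0 0 0 -0.6 -0.69 0 55;0 0 0 -0.6 -0.69 0 55;0 0 0 -0.6 -0.69 0 55;0 0 0 -0.6 -0.69 0 55"
}}

```text
t: 1.1
tool_pos: [0.3498, -0.3826, 0.29]
tool_rot: [-0.0, 0.821, -0.57, -0.0]
contact_force: [-0.0, 0.6, 0.4]
opening: 0.0517
```

Emit:
{"api": "apply_moves", "payload": {
  "steps": "0 0 0 -0.6 -0.69 0 55;0 0 0 -0.6 -0.69 0 55;0 0 0 -0.6 -0.69 0 55;0 0 0 -0.6 -0.69 0 55;0 0 0 -0.6 -0.69 0 55;0 0 0 -0.6 -0.69 0 55;0 0 0 -0.6 -0.69 0 55;0 0 0 -0.6 -0.69 0 55;0 0 0 -0.6 -0.69 0 55;0 0 0 -0.6 -0.69 0 55"
}}

```text
t: 2.1
tool_pos: [0.5245, -0.0613, 0.2901]
tool_rot: [0.0, 0.821, -0.57, -0.0]
contact_force: [-0.1, 0.0, 0.5]
opening: 0.0517
```

Emit:
{"api": "apply_moves", "payload": {
  "steps": "0 0 -1 -0.6 -0.69 0 55;0 0 -1 -0.6 -0.69 0 55;0 0 -1 -0.4 -0.6 0 55;0 0 -1 0 0 0 55;0 0 -1 0 0 0 55;0 0 -1 0 0 0 55;0 0 -1 0 0 0 55;0 0 -1 0 0 0 55;0 0 -1 0 0 0 55;0 0 -1 0 0 0 55"
}}

```text
t: 3.1
tool_pos: [0.5701, 0.0281, 0.2899]
tool_rot: [0.0, 0.967, -0.254, -0.0]
contact_force: [0.9, 0.1, 0.4]
opening: 0.0517
```

Run:
```python
from h import *
s=ctrl.state(); print(s)
```

```text
{'t': 3.1, 'joints': array([-1.49413886e-01,  1.59151654e-02,  1.70101552e+00,  7.95547298e-07,
        1.42566616e+00,  3.63615935e-01]), 'joint_velocities': array([ 5.50601937e-04,  4.50381851e-04,  6.92015193e-04,  1.55478024e-03,
       -4.28205708e-04, -6.90293323e-01]), 'effort': array([ 5.46300536e-03, -3.30526185e+01, -3.23900092e+01,  7.39008444e-02,
       -8.75152851e-03,  5.74690104e-01]), 'tool_pos': array([0.57005005, 0.02805595, 0.28989187]), 'tool_rot': array([ 5.32808088e-05,  9.67279920e-01, -2.53711066e-01, -4.99259908e-04]), 'contact_force': array([0.88301798, 0.10832293, 0.38986958]), 'torque': array([ 0.01886007, -0.07102879, -0.00625211]), 'opening': 0.05171771295185372}
```

Emit:
{"api": "apply_moves", "payload": {
  "steps": "0 0 -1 0 0 0 55;0 0 -1 0 0 0 55;0 0 -1 0 0 0 55;0 0 -1 0 0 0 55;0 0 -1 0 0 0 55;0 0 -1 0 0 0 55;0 0 -1 0 0 0 55;0 0 -1 0 0 0 55;0 0 -1 0 0 0 55;0 0 -1 0 0 0 55"
}}

```text
t: 4.1
tool_pos: [0.5701, 0.028, 0.2899]
tool_rot: [-0.0, 0.996, 0.092, -0.0]
contact_force: [0.5, 0.2, -0.2]
opening: 0.0515
```

Emit:
{"api": "apply_moves", "payload": {
  "steps": "0 0 -1 0 0 0 55;0 0 -1 0 0 0 55;0 0 -1 0 0 0 55;0 0 -1 0 0 0 55;0 0 -1 0 0 0 55;0 0 -1 0 0 0 55;0 0 -1 0 0 0 55;0 0 -1 0 0 0 55;0 0 -1 0 0 0 55;0 0 -1 0 0 0 55"
}}

```text
t: 5.1
tool_pos: [0.57, 0.0281, 0.2899]
tool_rot: [-0.0, 0.904, 0.427, -0.0]
contact_force: [-0.0, -0.3, -0.1]
opening: 0.0519
```

Emit:
{"api": "apply_moves", "payload": {
  "steps": "0 0 -1 0 0 0 55;0 0 -1 0 0 0 55;0 0 -1 0 0 0 55;0 0 -1 0 0 0 55;0 0 -1 0 0 0 55;0 0 -1 0 0 0 55;0 0 -1 0 0 0 55;0 0 -1 0 0 0 55;0 0 -1 0 0 0 55;0 0 -0.5 0 0 0 55"
}}

```text
t: 6.1
tool_pos: [0.57, 0.0281, 0.2899]
tool_rot: [-0.0, 0.716, 0.698, -0.0]
contact_force: [0.2, 0.6, 0.3]
opening: 0.0517
```

```bash
cat >> h.py <<'E'
def st():
    s=ctrl.state();w,x,y,z=s["tool_rot"]
    yaw=np.arctan2(2*(x*y+w*z),1-2*(y*y+z*z))
    print("t %.2f pos"%s["t"],np.round(s["tool_pos"],4),"yaw %.2f deg"%np.degrees(yaw),"F",np.round(s["contact_force"],2),"M",np.round(s["torque"],3),"q6 %.3f e6 %.3f"%(s["joints"][5],s["effort"][5]),"open %.4f"%s["opening"])
    return s,yaw
E
python3 - <<'E'
from h import *
st()
cv2.imwrite("pics/scene1.png",ctrl.read_camera("scene"))
E
```

```text
t 6.10 pos [0.57   0.0281 0.2899] yaw 88.56 deg F [0.2  0.63 0.28] M [ 0.057 -0.157  0.018] q6 -1.695 e6 0.157 open 0.0517
```

View pics/scene1.png

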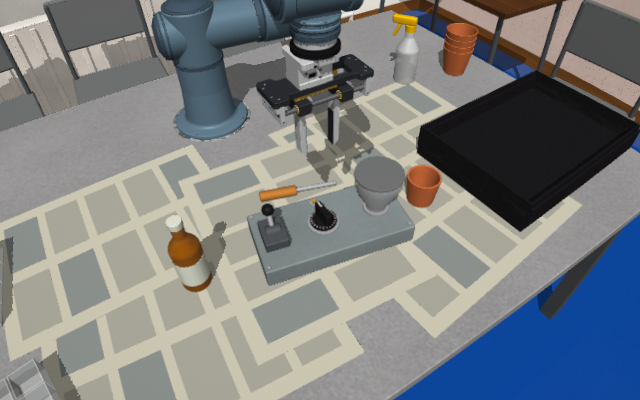

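Emit:
{"api": "apply_moves", "payload": {
  "steps": "0 0 0 0.17 0.125 0 55;0 0 0 0 0 0.6 55;0 0 0 0 0 0.7 55;0 0 0 0 0 0.7 55;0 0 0 0 0 0.7 55;0 0 0 0 0 0.5 55;0 0 0 0 0 0.3 55;0 0 0 0 0 0.2 55;0 0 0 0 0 0 55;0 0 0 0 0 0 55"
}}

```text
t: 7.15
tool_pos: [0.5762, 0.0347, 0.1434]
tool_rot: [0.001, 0.717, 0.697, 0.0]
contact_force: [-0.1, 0.4, 0.6]
opening: 0.0514
```

Run:
```python
from h import *
st()
a=ctrl.read_camera("scene")[110:250,240:450]; cv2.imwrite("pics/scz2.png",cv2.resize(a,None,fx=3.8,fy=3.8,interpolation=cv2.INTER_CUBIC))
```

```text
t 7.15 pos [0.5762 0.0347 0.1434] yaw 88.44 deg F [-0.11  0.4   0.59] M [ 0.032 -0.102  0.05 ] q6 -1.680 e6 0.002 open 0.0514
```

View pics/scz2.png

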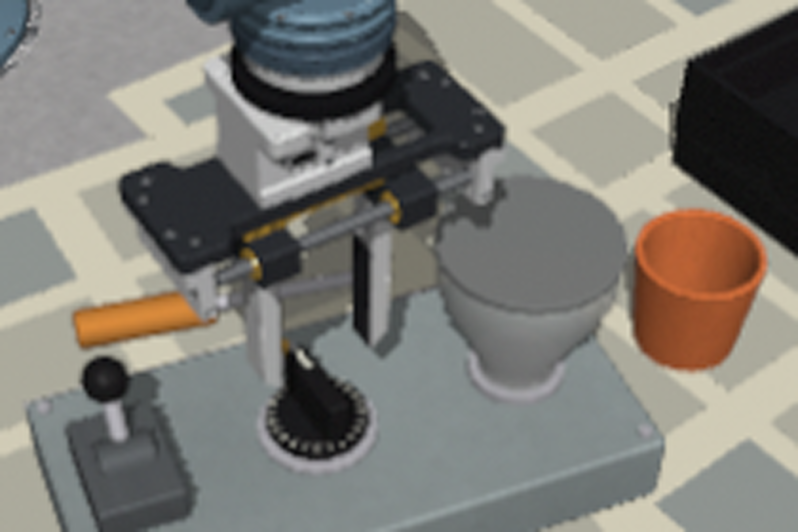

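Emit:
{"api": "apply_moves", "payload": {
  "steps": "0 0 0 0 0 0.4 55;0 0 0 0 0 0.4 55;0 0 0 0 0 0.285 55;0 0 0 0 0 0 55;0 0 0 0 0 0 10;0 0 0 0 0 0 10;0 0 0 0 0 0 10;0 0 0 0 0 0 10;0 0 0 0 0 0 10;0 0 0 0 0 0 10",
  "squeeze": 12
}}

```text
t: 8.2
tool_pos: [0.5758, 0.0353, 0.0995]
tool_rot: [-0.0, 0.717, 0.697, 0.001]
contact_force: [0.6, 2.9, 1.9]
opening: 0.0142
```

```bash
cat >> h.py <<'E'
def avg(k=4,v=1):
    F=[];M=[];e=[];Y=[]
    for i in range(k):
        if i: ctrl.read_camera("top")
        s=ctrl.state();w,x,y,z=s["tool_rot"];F.append(s["contact_force"]);M.append(s["torque"]);e.append(s["effort"][5]);Y.append(np.degrees(np.arctan2(2*(x*y+w*z),1-2*(y*y+z*z))))
    print("t %.2f"%s["t"],"pos",np.round(s["tool_pos"],4),"yaw %.2f"%np.mean(Y),"F",np.mean(F,0).round(2),"M",np.mean(M,0).round(3),"Mz",np.round([m[2] for m in M],3),"e6",np.round(e,3),"open %.4f"%s["opening"])
E
python3 - <<'E'
from h import *
avg(4)
E
```

```text
t 8.35 pos [0.5758 0.0353 0.0995] yaw 88.43 F [-0.01  3.68  1.85] M [ 0.803 -0.138  0.001] Mz [-0.054 -0.002  0.07  -0.011] e6 [-0.017 -0.022 -0.024 -0.025] open 0.0139
```

Emit:
{"api": "apply_moves", "payload": {
  "steps": "0 0 0 0.015 0 0 10;0 0 0 0 0 0 10;0 0 0.6 0 0 0 10;0 0 0.6 0 0 0 10;0 0 0.6 0 0 0 10;0 0 0.6 0 0 0 10;0 0 0.6 0 0 0 10;0 0 0.6 0 0 0 10;0 0 0.15 0 0 0 10;0 0 0 0 0 0 10",
  "squeeze": 30
}}

```text
t: 9.35
tool_pos: [0.5757, 0.0347, 0.0994]
tool_rot: [0.0, 0.801, 0.598, -0.0]
contact_force: [-2.0, -0.1, 5.1]
opening: 0.0135
```

Run:
```python
from h import *
avg(4)
```

```text
t 9.50 pos [0.5757 0.0348 0.0994] yaw 73.48 F [-1.67 -0.62  5.37] M [-0.005  0.165 -0.056] Mz [-0.034 -0.052 -0.067 -0.074] e6 [ 0.004 -0.038 -0.044 -0.045] open 0.0138
```

Emit:
{"api": "apply_moves", "payload": {
  "steps": "0 0 0.5 0 0 0 10;0 0 0.5 0 0 0 10;0 0 0.5 0 0 0 10;0 0 0.5 0 0 0 10;0 0 0.5 0 0 0 10;0 0 0.5 0 0 0 10;0 0 0.5 0 0 0 10;0 0 0.25 0 0 0 10;0 0 0 0 0 0 10;0 0 0 0 0 0 10"
}}

```text
t: 10.5
tool_pos: [0.5755, 0.0342, 0.0994]
tool_rot: [0.001, 0.873, 0.489, -0.001]
contact_force: [-2.1, -2.7, 6.5]
opening: 0.0137
```

Run:
```python
from h import *
avg(4)
```

```text
t 10.65 pos [0.5754 0.0342 0.0994] yaw 58.50 F [-2.43 -2.22  5.75] M [-0.42   0.383 -0.01 ] Mz [-0.025 -0.007  0.013 -0.022] e6 [-0.039 -0.041 -0.041 -0.041] open 0.0137
```

Emit:
{"api": "apply_moves", "payload": {
  "steps": "0 0 0.1 -0.0125 0 0 10;0 0 0.1 0 0 0 10;0 0 0.1 0 0 0 10;0 0 0.1 0 0 0 10;0 0 0.1 0 0 0 10;0 0 0 0 0 0 10;0 0 0 0 0 0 10;0 0 0 0 0 0 10;0 0 0 0 0 0 10;0 0 0 0 0 0 10"
}}

```text
t: 11.65
tool_pos: [0.5754, 0.0341, 0.0994]
tool_rot: [0.001, 0.881, 0.473, -0.0]
contact_force: [-1.3, -1.1, 5.4]
opening: 0.014
```

Run:
```python
from h import *
avg(3)
```

```text
t 11.75 pos [0.5754 0.0341 0.0994] yaw 56.50 F [-1.89 -1.17  5.59] M [-0.223  0.23  -0.04 ] Mz [-0.086 -0.017 -0.018] e6 [-0.02 -0.02 -0.02] open 0.0137
```

Emit:
{"api": "apply_moves", "payload": {
  "steps": "0 0 0.1 0 0 0 10;0 0 0.1 0 0 0 10;0 0 0.1 0 0 0 10;0 0 0.1 0 0 0 10;0 0 0.1 0 0 0 10;0 0 0 0 0 0 10;0 0 0 0 0 0 10;0 0 0 0 0 0 10;0 0 0 0 0 0 10;0 0 0 0 0 0 10"
}}

```text
t: 12.75
tool_pos: [0.5753, 0.034, 0.0994]
tool_rot: [0.001, 0.889, 0.458, -0.001]
contact_force: [-1.4, -1.8, 5.6]
opening: 0.0141
```

Run:
```python
from h import *
avg(3)
```

```text
t 12.85 pos [0.5753 0.034  0.0994] yaw 54.51 F [-1.91 -1.58  5.51] M [-0.216  0.291  0.049] Mz [0.048 0.045 0.055] e6 [0.049 0.049 0.049] open 0.0139
```

Emit:
{"api": "apply_moves", "payload": {
  "steps": "0 0 0.05 0 0 0 10;0 0 0.05 0 0 0 10;0 0 0.05 0 0 0 10;0 0 0.05 0 0 0 10;0 0 0.05 0 0 0 10;0 0 0 0 0 0 10;0 0 0 0 0 0 10;0 0 0 0 0 0 10;0 0 0 0 0 0 10;0 0 0 0 0 0 10"
}}

```text
t: 13.85
tool_pos: [0.5753, 0.0339, 0.0995]
tool_rot: [0.001, 0.893, 0.45, -0.001]
contact_force: [-2.2, -0.9, 6.1]
opening: 0.0137
```

Run:
```python
from h import *
avg(3)
```

```text
t 13.95 pos [0.5753 0.034  0.0994] yaw 53.51 F [-1.78 -1.56  5.9 ] M [-0.28   0.294  0.052] Mz [0.073 0.036 0.045] e6 [0.06 0.06 0.06] open 0.0139
```

Emit:
{"api": "apply_moves", "payload": {
  "steps": "0 0 0.05 0 0 0 10;0 0 0.05 0 0 0 10;0 0 0.05 0 0 0 10;0 0 0.05 0 0 0 10;0 0 0.05 0 0 0 10;0 0 0.05 0 0 0 10;0 0 0.05 0 0 0 10;0 0 0.05 0 0 0 10;0 0 0 0 0 0 10;0 0 0 0 0 0 10"
}}

```text
t: 14.95
tool_pos: [0.5753, 0.0339, 0.0994]
tool_rot: [0.001, 0.899, 0.438, -0.001]
contact_force: [-2.2, -1.2, 5.6]
opening: 0.0139
```

Run:
```python
from h import *
avg(2)
```

```text
t 15.00 pos [0.5753 0.0339 0.0994] yaw 51.95 F [-2.44 -1.39  5.57] M [-0.367  0.345  0.218] Mz [0.252 0.185] e6 [0.214 0.213] open 0.0138
```

Emit:
{"api": "apply_moves", "payload": {
  "steps": "0 0 0.03 0 0 0 10;0 0 0 0 0 0 10;0 0 0 0 0 0 10;0 0 0 0 0 0 10;0 0 0 0 0 0 10;0 0 0 0 0 0 10;0 0 0 0 0 0 10;0 0 0 0 0 0 10;0 0 0 0 0 0 10;0 0 0 0 0 0 10"
}}

```text
t: 16.0
tool_pos: [0.5753, 0.0339, 0.0994]
tool_rot: [0.001, 0.899, 0.437, -0.001]
contact_force: [-2.3, -1.7, 5.9]
opening: 0.014
```

Run:
```python
from h import *
avg(4)
```

```text
t 16.15 pos [0.5753 0.0339 0.0994] yaw 51.84 F [-2.09 -1.33  5.87] M [-0.337  0.359  0.229] Mz [0.199 0.259 0.247 0.212] e6 [0.238 0.238 0.238 0.238] open 0.0139
```

Emit:
{"api": "apply_moves", "payload": {
  "steps": "0 0 -0.6 0 0 0 10;0 0 -0.6 0 0 0 10;0 0 -0.6 0 0 0 10;0 0 -0.6 0 0 0 10;0 0 -0.6 0 0 0 10;0 0 -0.6 0 0 0 10;0 0 -0.6 0 0 0 10;0 0 -0.6 0 0 0 10;0 0 -0.6 0 0 0 10;0 0 -0.6 0 0 0 10"
}}

```text
t: 17.15
tool_pos: [0.5757, 0.0348, 0.0995]
tool_rot: [0.0, 0.789, 0.615, 0.0]
contact_force: [-0.2, 1.5, 3.7]
opening: 0.0141
```

Emit:
{"api": "apply_moves", "payload": {
  "steps": "0 0 -0.6 0 0 0 10;0 0 -0.6 0 0 0 10;0 0 -0.6 0 0 0 10;0 0 -0.6 0 0 0 10;0 0 -0.6 0 0 0 10;0 0 -0.6 0 0 0 10;0 0 -0.6 0 0 0 10;0 0 -0.6 0 0 0 10;0 0 -0.6 0 0 0 10;0 0 -0.4 0 0 0 10"
}}

```text
t: 18.15
tool_pos: [0.5757, 0.0358, 0.0994]
tool_rot: [-0.0, 0.649, 0.761, 0.001]
contact_force: [0.1, 5.4, 4.9]
opening: 0.014
```

Run:
```python
from h import *
avg(3)
```

```text
t 18.25 pos [0.5757 0.0358 0.0995] yaw 99.02 F [-0.1   5.57  4.77] M [ 1.066 -0.166  0.013] Mz [-0.039  0.022  0.056] e6 [ 0.151 -0.069 -0.049] open 0.0137
```

Emit:
{"api": "apply_moves", "payload": {
  "steps": "0 0 0 0.02 0 0 10;0 0 0 0 0 0 55;0 0 0 0 0 0 55;0 0 0 0 0 0 55;0 0 0 0 0 0 55;0 0 0 0 0 0 55;0 0 0 0 0 -0.5 55;0 0 0 0 0 -0.9 55;0 0 0 0 0 -0.9 55;0 0 0 0 0 -0.9 55"
}}

```text
t: 19.25
tool_pos: [0.5749, 0.0356, 0.2283]
tool_rot: [-0.0, 0.65, 0.76, -0.0]
contact_force: [0.6, -0.1, -0.0]
opening: 0.0514
```

Emit:
{"api": "apply_moves", "payload": {
  "steps": "0 0 0 0 -1 -0.5 30;0 0 0 0 -1 -0.5 0;0 0 0 0 -1 0 0;0 0 0 0 -1 0 0;0 0 0 0 0 0 0;0 0 0 0 0 0 0;0 0 0 0 0 0 0;0 0 0 0 0 0 0;0 0 0 0 0 0 0;0 0 0 0 0 0 0"
}}

```text
t: 20.25
tool_pos: [0.4175, 0.0109, 0.2668]
tool_rot: [-0.0, 0.65, 0.76, -0.0]
contact_force: [-0.7, -0.9, 0.1]
opening: 0.0007
```

Run:
```python
from h import *
st()
t=ctrl.read_camera("top"); cv2.imwrite("pics/top3.png",t)
cv2.imwrite("pics/scene3.png",ctrl.read_camera("scene"))
a=t[140:250,225:395]; cv2.imwrite("pics/topz3.png",cv2.resize(a,None,fx=4.6,fy=4.6,interpolation=cv2.INTER_CUBIC))
a=cv2.imread("pics/scene3.png")[150:290,240:450]; cv2.imwrite("pics/scz3.png",cv2.resize(a,None,fx=3.8,fy=3.8,interpolation=cv2.INTER_CUBIC))
```

```text
t 20.25 pos [0.4175 0.0109 0.2668] yaw 98.94 deg F [-0.7  -0.95  0.12] M [ 0.06  -0.179 -0.027] q6 -1.974 e6 0.000 open 0.0007
```

View pics/topz3.png

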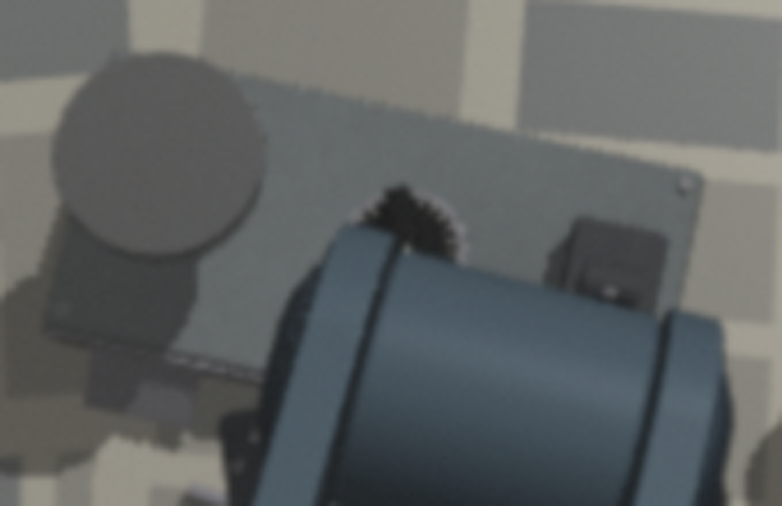

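View pics/scz3.png

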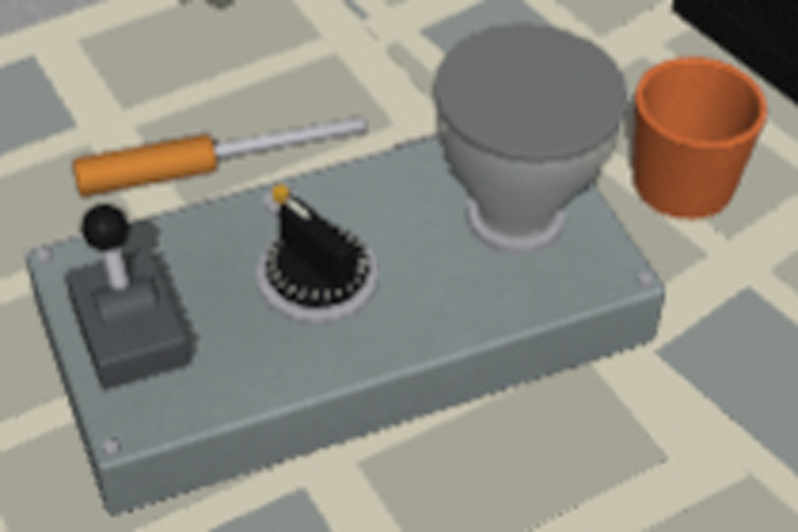

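The dial bar now sits slightly counterclockwise of where it started, with the stripe at about (288,202)-(308,218) in the zoom. I'll measure that angle against the start.

```bash
python3 - <<'E'
from h import *
for f in("pics/scene0.png","pics/scene3.png"):
    g=cv2.imread(f)
    c=g[192:220,308:330].astype(float).min(2); big=cv2.resize(c,None,fx=8,fy=8,interpolation=cv2.INTER_CUBIC)
    print(c[:16,2:20].astype(int)[8:16] if 0 else "")
    cv2.imwrite("pics/d_"+f[-10:-4].replace("/","_")+".png",np.hstack([cv2.resize(g[190:232,300:345],None,fx=12,fy=12,interpolation=cv2.INTER_CUBIC)]))
a=[cv2.imread("pics/d_scene0.png"),cv2.imread("pics/d_scene3.png")]
import glob;print(glob.glob("pics/d_*"))
E
python3 - <<'E'
import cv2,numpy as np
a=[cv2.resize(cv2.imread(f"pics/scene{i}.png")[192:230,302:342],None,fx=10,fy=10,interpolation=cv2.INTER_CUBIC) for i in(0,3)]
cv2.imwrite("pics/dcmp.png",np.hstack(a))
E
```

```text
['pics/d_scene3.png', 'pics/d_scene0.png']
```

View pics/dcmp.png

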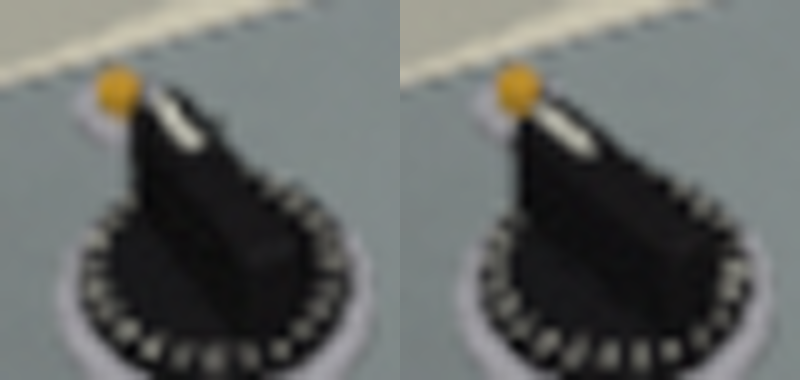

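Run:
```python
from h import *
f=lambda x,y:((x+.5)/10-.5+302,(y+.5)/10-.5+192)
ax=np.array([.575,.035])
for n,a,b in(("start",(155,92),(198,147)),("now",(137,102),(192,155))):
    P=onz("scene",f(*a),.099)[:2];Q=onz("scene",f(*b),.099)[:2]
    d=Q-P;m=ax-(P+Q)/2
    print(n,P,Q,"dir %.1f"%np.degrees(np.arctan2(d[1],d[0])),"axis-mid %.1f"%np.degrees(np.arctan2(m[1],m[0])))
```

```text
start [0.5490764  0.03683371] [0.56714013 0.03609594] dir -2.3 axis-mid -5.0
now [0.54947123 0.03217334] [0.56836112 0.03386776] dir 5.1 axis-mid 7.0
```

Emit:
{"api": "apply_moves", "payload": {
  "steps": "0 0 1 0 0 0 0;0 0 1 0 0 0 0;0 0 1 0 0 0 0;0 0 1 0 0 0 0;0 0 1 0 0 0 0;0 0 0.1 0 0 0 0;0 0 0 -0.46 0.66 0 0;0 0 0 -0.46 0.66 0 0;0 0 0 -0.46 0.66 0 0;0 0 0 0 0 0 0"
}}

```text
t: 21.35
tool_pos: [0.4852, -0.0611, 0.2668]
tool_rot: [-0.0, 0.775, 0.632, -0.0]
contact_force: [-0.6, -0.0, -0.8]
opening: 0.0004
```

Run:
```python
from h import *
s,y=st()
t=ctrl.read_camera("top");cv2.imwrite("pics/top4.png",t)
p=s["tool_pos"];b=np.array([.5285,-.0678]);d=b-p[:2]
print("along tool x %.4f y %.4f"%(d@[np.cos(y),np.sin(y)],d@[np.sin(y),-np.cos(y)]))
print("bottle cap",onz("top",(441,206),.19))
```

```text
t 21.35 pos [ 0.4852 -0.0611  0.2668] yaw 78.45 deg F [-0.56 -0.05 -0.84] M [ 0.073 -0.146 -0.045] q6 -1.727 e6 -0.124 open 0.0004
along tool x 0.0021 y 0.0438
bottle cap [ 0.52262539 -0.2410461   0.19      ]
```

Emit:
{"api": "apply_moves", "payload": {
  "steps": "0 0 0 0.05 0 0.9 0;0 0 0 0 0 0.9 0;0 0 0 0 0 0.8 0;0 0 0 0 0 0.5 0;0 0 0 0 0 0.3 0;0 0 0 0 0 0.1 0;0 0 0 0 0 0 0;0 0 0 0 0 0 0;0 0 0 0 0 0 0;0 0 0 0 0 0 0"
}}

```text
t: 22.4
tool_pos: [0.4847, -0.0573, 0.128]
tool_rot: [0.001, 0.774, 0.633, 0.0]
contact_force: [0.0, -0.1, 0.0]
opening: 0.0005
```

Run:
```python
from h import *
st()
a=ctrl.read_camera("scene")[120:290,220:420]; cv2.imwrite("pics/scz5.png",cv2.resize(a,None,fx=3.5,fy=3.5,interpolation=cv2.INTER_CUBIC))
```

```text
t 22.40 pos [ 0.4847 -0.0573  0.128 ] yaw 78.53 deg F [ 0.   -0.06  0.04] M [-0.002 -0.163 -0.035] q6 -1.721 e6 -0.000 open 0.0005
```

View pics/scz5.png

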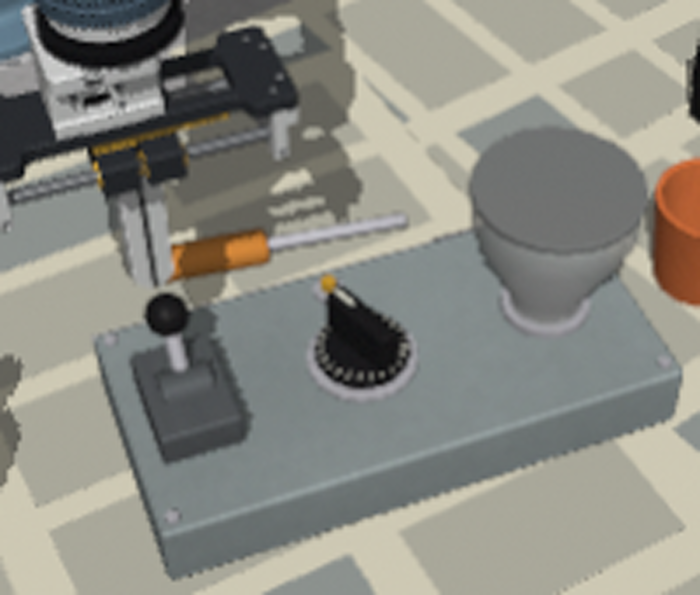

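Emit:
{"api": "apply_moves", "payload": {
  "steps": "0 0 0 0 0.25 0 0;0 0 0 0 0.25 0 0;0 0 0 0 0.25 0 0;0 0 0 0 0.2 0 0;0 0 0 0 0.2 0 0;0 0 0 0 0.2 0 0;0 0 0 0 0.2 0 0;0 0 0 0 0.1 0 0;0 0 0 0 0 0 0;0 0 0 0 0 0 0"
}}

```text
t: 23.45
tool_pos: [0.5491, -0.0702, 0.1271]
tool_rot: [0.0, 0.774, 0.633, 0.0]
contact_force: [-0.1, 0.1, -0.1]
opening: 0.0008
```

Run:
```python
from h import *
st()
a=ctrl.read_camera("scene")[120:290,220:420]; cv2.imwrite("pics/scz6.png",cv2.resize(a,None,fx=3.5,fy=3.5,interpolation=cv2.INTER_CUBIC))
```

```text
t 23.45 pos [ 0.5491 -0.0702  0.1271] yaw 78.52 deg F [-0.06  0.11 -0.14] M [ 0.054 -0.133  0.007] q6 -1.703 e6 0.000 open 0.0008
```

View pics/scz6.png

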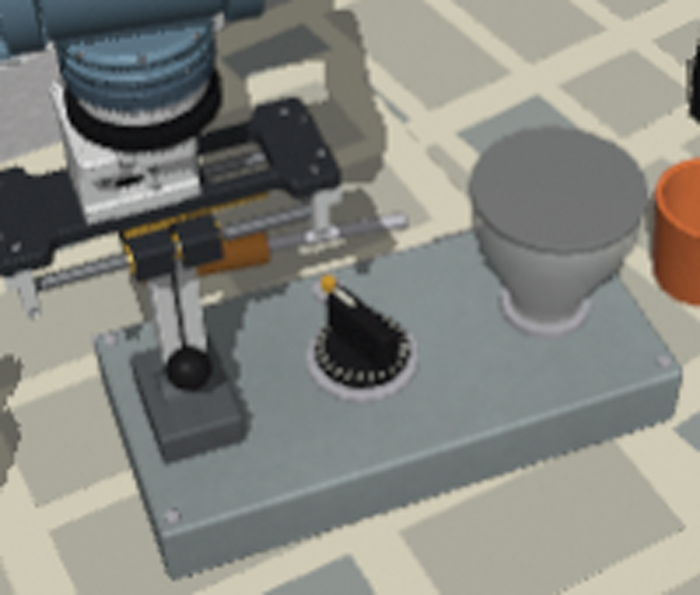

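Emit:
{"api": "apply_moves", "payload": {
  "steps": "0 0 0 0 0.05 0 0;0 0 0 0 0.05 0 0;0 0 0 0 0.05 0 0;0 0 0 0 0.04 0 0;0 0 0 0 0 0 0;0 0 0 0 0 0 0;0 0 0 0 0 0 0;0 0 0 0 0 0 0;0 0 0 0 0 0 0;0 0 0 0 0 0 0"
}}

```text
t: 24.5
tool_pos: [0.5547, -0.0714, 0.1266]
tool_rot: [-0.002, 0.774, 0.633, -0.002]
contact_force: [-7.4, 0.8, 3.0]
opening: 0.0005
```

Run:
```python
from h import *
st()
```

```text
t 24.50 pos [ 0.5547 -0.0714  0.1266] yaw 78.54 deg F [-7.38  0.85  3.  ] M [ 9.000e-02  1.295e+00 -1.000e-03] q6 -1.701 e6 -0.025 open 0.0005
```

Emit:
{"api": "apply_moves", "payload": {
  "steps": "0 0 0 0 0.025 0 0;0 0 0 0 0 0 0;0 0 0 0 0 0 0;0 0 0 0 0 0 0;0 0 0 0 0 0 0;0 0 0 0 0 0 0;0 0 0 0 0 0 0;0 0 0 0 0 0 0;0 0 0 0 0 0 0;0 0 0 0 0 0 0"
}}

```text
t: 25.5
tool_pos: [0.5549, -0.0715, 0.1265]
tool_rot: [-0.003, 0.774, 0.633, -0.002]
contact_force: [-10.5, 1.5, 5.7]
opening: 0.0007
```

Emit:
{"api": "apply_moves", "payload": {
  "steps": "0 0 0 0 -0.2 0 0;0 0 0 0 -0.5 0 0;0 0 0 0 -0.6 -0.3 0;0 0 0 0 -0.6 -0.9 0;0 0 0 0 -0.6 -0.9 0;0 0 0 0 -0.6 -0.9 0;0 0 0 0 -0.6 -0.9 0;0 0 0 0 0 0 0;0 0 0 0 0 0 0;0 0 0 0 0 0 0"
}}

```text
t: 26.5
tool_pos: [0.4121, -0.0424, 0.282]
tool_rot: [-0.001, 0.774, 0.633, -0.0]
contact_force: [-0.1, 0.1, -0.4]
opening: 0.0004
```

Run:
```python
from h import *
st()
t=ctrl.read_camera("top"); s=ctrl.read_camera("scene"); cv2.imwrite("pics/top7.png",t); cv2.imwrite("pics/scene7.png",s)
cv2.imwrite("pics/topz7.png",cv2.resize(t[140:250,225:395],None,fx=4.6,fy=4.6,interpolation=cv2.INTER_CUBIC))
cv2.imwrite("pics/scz7.png",cv2.resize(s[150:290,240:450],None,fx=3.8,fy=3.8,interpolation=cv2.INTER_CUBIC))
```

```text
t 26.50 pos [ 0.4121 -0.0424  0.282 ] yaw 78.52 deg F [-0.06  0.05 -0.44] M [ 0.028 -0.13  -0.028] q6 -1.748 e6 -0.000 open 0.0004
```

View pics/topz7.png

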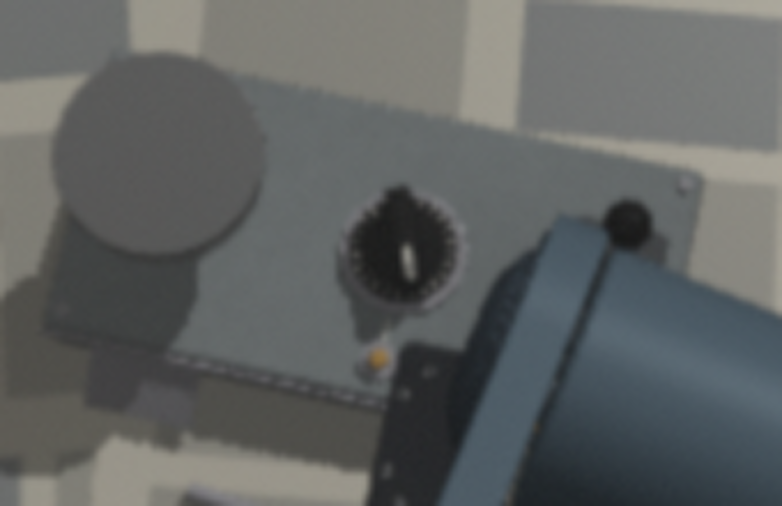

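View pics/scz7.png

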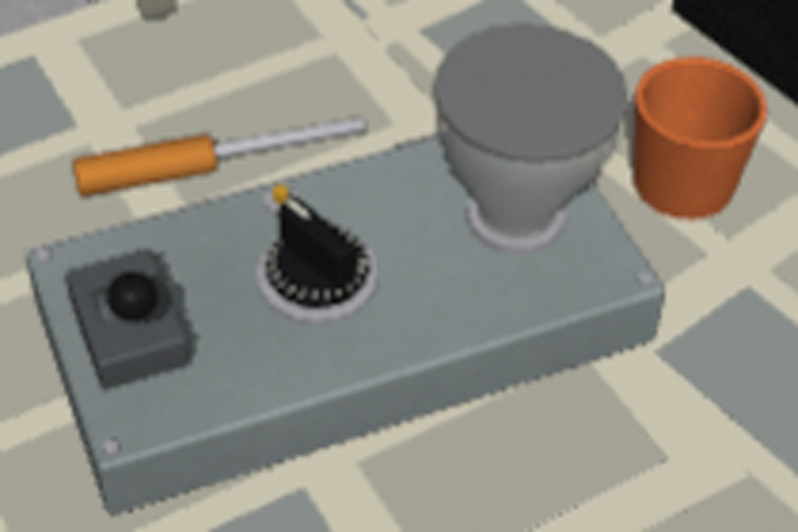

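Run:
```python
from h import *
b,e=two(S(132,296),T(628,224)); print("ball",b,e)
c=np.array([.5285,-.0678]);d=b[:2]-c;print("moved sower x %.4f y %.4f"%(d@[.98,-.199],d@[.199,.98]))
for n,files,box in(("top",("top0","top7"),(184,206,304,322)),("scene",("scene0","scene3","scene7"),(195,212,312,326))):
  for f in files:
    g=cv2.imread(f"pics/{f}.png"); r0,r1,c0,c1=box
    w=g[r0:r1,c0:c1].min(2).astype(np.uint8)
    w=cv2.resize(w,None,fx=8,fy=8,interpolation=cv2.INTER_CUBIC)
    m=(w>100).astype(np.uint8); k,l,s,ce=cv2.connectedComponentsWithStats(m)
    for i in range(1,k):
        if 60<s[i,4]<1500:
            ys,xs=np.nonzero(l==i)
            if f[0]=="t" and not(2*8<ce[i][0]<14*8 and 6*8<ce[i][1]<19*8): continue
            P=np.array([onz(n,((x+.5)/8-.5+c0,(y+.5)/8-.5+r0),.099)[:2] for x,y in zip(xs,ys)])
            ev,V=np.linalg.eigh(np.cov(P.T));v=V[:,1]*np.sign(V[0,1]);mm=np.array([.575,.035])-P.mean(0)
            L=np.sqrt(12*ev)
            print(f,"dir %.1f axis %.1f"%(np.degrees(np.arctan2(v[1],v[0])),np.degrees(np.arctan2(mm[1],mm[0]))),"size",L.round(4),P.mean(0).round(4))
# bystanders: image change
for f in("scene",):
    a=cv2.imread("pics/scene0.png").astype(int);z=cv2.imread("pics/scene7.png").astype(int)
    for nm,(r0,r1,c0,c1) in dict(bottle=(212,295,163,215),pot=(163,210,408,442),dibber=(178,205,258,340)).items():
        print(nm,np.abs(a-z)[r0:r1,c0:c1].max(2).mean().round(2),np.abs(a-z)[r0:r1,c0:c1].max())
```

```text
ball [ 0.57745934 -0.07797635  0.11513531] 0.0012222474968046162
moved sower x 0.0500 y -0.0002
top0 dir -0.7 axis -0.7 size [0.0031 0.0122] [0.5597 0.0352]
top7 dir 8.1 axis 10.6 size [0.0034 0.0086] [0.562  0.0326]
scene0 dir -30.3 axis 45.1 size [0.0054 0.0239] [0.5599 0.0198]Traceback (most recent call last):
  File "<stdin>", line 14, in <module>
  File "h.py", line 9, in onz
    o,d=ray(n,uv); return o+d*(z-o[2])/d[2]
        ~~~^^^^^^
  File "h.py", line 4, in ray
    m=ctrl.camera_model(n);K=m["camera_matrix"];T=m["cam_to_world"]
ValueError: time passes only in moves, steps and waits
```

Run:
```python
from h import *
CM={n:ctrl.camera_model(n) for n in("scene","top")}
th=np.radians(np.arange(0,360,1.0))
for n,files in(("scene",("scene0","scene3","scene7")),("top",("top0","top7"))):
    m=CM[n];Ti=np.linalg.inv(m["cam_to_world"])
    for r in(.024,.0255,.027):
        out=[]
        P=np.stack([.5752+r*np.cos(th),.035+r*np.sin(th),np.full_like(th,.069)],1)
        q=cv2.projectPoints(P,cv2.Rodrigues(Ti[:3,:3])[0],Ti[:3,3],m["camera_matrix"],np.array([m["k1"],0,0,0,0.]))[0][:,0].astype(np.float32)
        for f in files:
            g=cv2.imread(f"pics/{f}.png").min(2).astype(np.float32)
            v=cv2.remap(g,q[:,:1],q[:,1:],cv2.INTER_CUBIC)[:,0]
            v=v-cv2.blur(np.r_[v,v,v][None],(15,1))[0,360:720]
            # visible side (camera side), not hidden by the bar
            d=np.degrees(th)
            w=((d>285)|(d<345))*0
            w=((d>270)|(d<70)).astype(float) if n=="scene" else ((d>30)&(d<150)|(d>210)&(d<330)).astype(float)
            c=(w*v*np.exp(-1j*24*th)).sum()/w.sum()
            out.append((f,"amp %.1f phase %.2f deg"%(abs(c),np.degrees(-np.angle(c))/24)))
        print(r,out)
```

```text
0.024 [('scene0', 'amp 4.8 phase -2.31 deg'), ('scene3', 'amp 6.4 phase -5.17 deg'), ('scene7', 'amp 6.3 phase -5.13 deg')]
0.0255 [('scene0', 'amp 7.4 phase -2.39 deg'), ('scene3', 'amp 7.5 phase -5.45 deg'), ('scene7', 'amp 7.4 phase -5.39 deg')]
0.027 [('scene0', 'amp 7.8 phase -2.72 deg'), ('scene3', 'amp 8.3 phase -6.03 deg'), ('scene7', 'amp 8.0 phase -6.01 deg')]
0.024 [('top0', 'amp 1.2 phase -2.08 deg'), ('top7', 'amp 1.0 phase -5.78 deg')]
0.0255 [('top0', 'amp 1.6 phase -2.14 deg'), ('top7', 'amp 1.4 phase -5.51 deg')]
0.027 [('top0', 'amp 1.6 phase -2.49 deg'), ('top7', 'amp 1.6 phase -5.63 deg')]
```

Run:
```python
from h import *
t0=ctrl.state()["t"]
m=ctrl.camera_model("scene");Ti=np.linalg.inv(m["cam_to_world"])
th=np.radians(np.arange(0,360,1.0));d=np.degrees(th);w=((d>270)|(d<70)).astype(float)
now=ctrl.read_camera("scene");cv2.imwrite("pics/scene8.png",now);print(t0,ctrl.state()["t"])
for f in("scene0","scene1","scene3","scene7","scene8"):
    g=cv2.imread(f"pics/{f}.png").min(2).astype(np.float32)
    o=[]
    for r in(.024,.0255,.027):
        P=np.stack([.5752+r*np.cos(th),.035+r*np.sin(th),np.full_like(th,.069)],1)
        q=cv2.projectPoints(P,cv2.Rodrigues(Ti[:3,:3])[0],Ti[:3,3],m["camera_matrix"],np.array([m["k1"],0,0,0,0.]))[0][:,0].astype(np.float32)
        v=cv2.remap(g,q[:,:1],q[:,1:],cv2.INTER_CUBIC)[:,0]
        v=v-cv2.blur(np.r_[v,v,v][None],(15,1))[0,360:720]
        c=(w*v*np.exp(-1j*24*th)).sum();o.append(round(float(np.degrees(-np.angle(c))/24),2))
    print(f,o)
```

```text
26.6 26.65
scene0 [-2.31, -2.39, -2.72]
scene1 [-2.27, -2.41, -2.75]
scene3 [-5.17, -5.45, -6.03]
scene7 [-5.13, -5.39, -6.01]
scene8 [-5.16, -5.41, -6.02]
```

Run:
```python
from h import *
a=cv2.imread("pics/scene0.png").astype(int);z=cv2.imread("pics/scene8.png").astype(int)
for nm,(r0,r1,c0,c1) in dict(bottle=(212,295,163,215),pot=(163,210,408,442),dibber=(178,205,258,340)).items():
    d=np.abs(a-z)[r0:r1,c0:c1].max(2);print(nm,d.mean().round(2),d.max())
st(); print(ctrl.close_job())
```

```text
bottle 1.38 7
pot 1.28 5
dibber 2.72 147
t 26.65 pos [ 0.412  -0.0424  0.2815] yaw 78.53 deg F [ 0.41  0.2  -0.24] M [ 0.034 -0.097  0.079] q6 -1.748 e6 0.000 open 0.0003
the job is handed in; nothing more can be done
None
```

I set the sower and handed the job in at 26.7 s. The dial was turned to its stop and back three clicks, and the lock lever is fully over. The arm is clear of everything.

- **Stop:** I turned the dial clockwise with gentle probing. The torque rose from about 0.06 to 0.21–0.24 N m and climbed steeply from there. I held it for about 1.2 s, and no reading went above about 0.26 N m, well under the 0.6 N m limit. Contact came about two clicks from the start.
- **Three clicks back:** I turned the gripper 47° back and let go. The white ticks on the disc match in the pictures taken after release and at the end, so the dial has not moved since.
- **Lever:** I pushed it over until the force reached about 10.5 N against its far stop. The cameras put the ball 50.0 mm towards the sower's +x from where it began, 115 mm above the table, which is fully over.
- **Bystanders:** The bottle and pot look the same in the first and last pictures. The dibber looks unmoved by eye. Its area did change in the comparison (peak 147); I took that to be the lever ball leaving that patch, but did not check it separately.

**One check that did not fully agree:** I expected the dial to end one click (15°) from where it started, but the ticks show about 11.8° and the stripe 7–12°. The two resting places are therefore about 3° off a whole click. Three clicks is still by far the nearest setting, since the dial stands about 44–47.5° back from contact. It may rest up to about 3° short of the exact click centre.

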